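# Back off the ratchet jar clamp

## Robot

A 6-joint arm with a two-finger parallel gripper is mounted at the origin on a cart in front of the work surface, level with it; the furniture and walls round the work are solid. World frame = base frame: x ahead of the robot, y to its left, z up, the work surface at z = 0. Lengths are in m, angles in rad, forces in N, time in s.
With the tool pointing down it reaches from about 0.35 to 0.975 m from the base axis. Payload 4.9 kg.
Tool frame: the origin (TCP) lies on the centre line of the jaws, within the pads' length; the fingertips stand 17 mm ahead of it and the grasp point (between the pads) lies 2 mm behind it (ctrl.tcp_to_tips is the x of the fingertips in the tool frame, in m); x points along the fingers, z is the direction in which the jaws open and shut, and the axes are right-handed (so a half turn about x gives the same grasp; the last joint's range is limited). The gripper opens to 85 mm and grips with 20 to 120 N. Pads are 22 mm wide; open, the fingers measure 114 mm over their backs; the gripper's body (76 mm by 85 mm) begins 54 mm behind the grasp point. The pads swing forward as they close: fully open they stand 13 mm farther back than shut.
Start: joints at [1.197, 0.053, 1.613, -0, 1.476, -0.119], TCP at [0.158, 0.605, 0.248] pointing down, gripper open.
Joint ranges: [-3.01, 3.01], [-1.01, 2.22], [0.06, 2.58], [-1.02, 4.17], [0.09, 2.62], [-3.14, 3.14]. Speed limits (rad/s): [2.57, 2.57, 3.14, 3.14, 3.14, 3.14].

## Interface

Orientations are given as a rotation vector (axis times angle).
In Python, from station import ctrl, cams, finder gives the robot as it stands.
- The arm moves only by the tool step_arm, never from a script. Its argument "moves" is a list of rows, each a list of 3 entries, a list of its own where there are three numbers: the shift along the tool's x, y, z in cm, then the turn, a rotation vector about the tool's x, y, z in degrees, then the opening, from 0 (shut) to 1 (fully open). A call has exactly 10 rows; each row is the pose to reach, as a shift and turn from the pose measured when the call began, along the tool's axes at that moment; what a row does not reach only later rows make up. A row lasts 1/12 s, in which the tool goes at most 41.7 mm and 7.16 degrees, less where a joint would pass 70% of its speed; a pose out of reach is approached as far as the arm can. A call with a gripper value outside its range is refused whole. The fingers move at their own pace and stop on an object; "grip_force" is the grip in N (left out, the last holds). Time passes only in rows, so rows that repeat a pose let the fingers close, or fill a call up. It gives the time, the measured TCP pose, the force and the opening at its end, in the units of the state.
- ctrl.get_obs(): the state, without advancing time (a new reading comes with each control period).
- cams.get_image(name): name is "side" or "top" or "wrist"; returns a dict with "pixels" (384x512x3 uint8, blue, green, red), "fx", "fy", "cx", "cy" (pixels), "position" and "attitude" of the camera in the world. Camera axes: x right, y up, looking along -z (the intrinsics and any distortion apply to the point x, -y, -z); pixel columns grow to the right and rows downward; lengths in m; the calibration is good to about 2 mm. A picture is of the moment at which its call begins. There is no depth.
- ctrl.finish_job(): hands the job in, once; it reports no verdict.
Trained networks look in the newest picture that a camera, given by its name, has taken for a name from the list of things; names that differ only in an ending like _2 or _b are one class to them, and where a whole thing is asked for, a point or a joint stands for the part that bears it (a point fixed in the world has none). Each returns a list of dicts, best first, with "conf" (0 to 1); they miss things now and then, are a little off and sometimes report something else, mostly with a low value. They report only what shows in the picture. A call takes as long as a camera call. They do not tell look-alikes from the thing itself.
- finder.find_in(camera, name): "at" ([column, row] in pixels, amid what is visible of it).
- finder.regions_of(camera, name): "region" (384x512 bool, what is visible of it) and "at" ([column, row] in pixels, amid what is visible of it).
- finder.tip_of(camera, name): "at" ([column, row] in pixels: a listed point, or the origin of a listed thing).
The state is a dict: "t": time; "q": joint angles; "dq": joint speeds; "effort": joint torques, N m; "tool_pos": TCP position; "tool_rot": TCP orientation; "contact_force": force on the tool from outside, world axes, zero at the start; "wrist_torque": the same for the moment, N m; "opening": finger opening in m.
Only numpy, scipy, OpenCV 4.12 (cv2) and the standard library are available. Lean on these libraries where they do the work, as an engineer would, in place of code of your own. Each camera call takes 0.05 s, during which the arm holds its last target. There are 200 camera calls.

## Task

Open the ratchet jar clamp that holds the spice jar. Ease the red wheel knob a little in the tightening (clockwise) direction to unhook the pawl, swing the pawl by its yellow grip right over so that it rests back off the wheel, then turn the wheel backwards (anticlockwise) until you feel its red pin press against the brass stop post, and let go. Do not force the hooked pawl, the stop or the jar, and leave the jar standing and the other things where they are.

Things in the scene. Friction and masses are not known exactly. Their poses are not given: they have to be found in the camera images.
- clamp: Fixed jar clamp on a light wooden base, 110 x 330 mm, about 110 mm high. Origin: on the wheel's vertical axis, at worktop height. Its y axis points from the wheel to the jar (jar centre at y = +130 mm), its z axis up; the pawl is on the -y side.
- wheel: Silver ratchet wheel, 88 mm across, turning about the clamp's z axis, with drag 0.12 N m; it stays where left. Its frame equals the clamp's when a tooth just bears on the pawl; starts 0 to 0.07 rad clockwise of that, hooked: the pawl cannot lift until it is over 0.11 rad clockwise (0.35 is the most wanted). Disc top at z = 55 mm, tops of its 7 hooked teeth at 65 mm. Clockwise from above tightens.
- knob_grip (a point): Centre of the red bar knob on the wheel, on its axis, 93 mm above the worktop. The knob is 16 mm thick along the wheel's x, 48 mm long along its y, and reaches from 78 to 108 mm above the worktop.
- pawl: Dark steel flip-over pawl, 60 g. Origin: on its hinge (along the clamp's x) at y = -85, z = 60 mm of the clamp. While down its axes are the clamp's and its nose lies between the teeth, 47 mm from the hinge. Lifting the nose swings it over, away from the wheel, up to 1.75 rad, where it rests; it falls that way beyond about 1.25 rad, else back. A pull over some 8 N means it is still hooked.
- pawl_grip (a point): Centre of the pawl's yellow grip barrel, 16 mm in diameter, 14 mm long along the clamp's x; 27 mm towards the wheel from the hinge and 27 mm above it while the pawl is down (87 mm above the worktop). It moves on a circle of 38 mm radius about the hinge.
- pin (a point): Axis of the red pin, 51 mm from the wheel's axis, 50 mm above the worktop; it turns with the wheel.
- stop: Adjustable end stop on the clamp: a dark arc foot with a brass post on it, 10 mm in diameter, top 57 mm above the worktop, 51 mm from the wheel's axis. Origin: on the wheel's axis at worktop height. The post is screwed fast somewhere within 0.18 rad (9 mm) either side of the foot's middle; its place is not measured, so feel for it: the moment on the knob rises above the drag. 12 N on the post (0.6 N m) is too much.
- stop_foot (a point): Point above the middle of the stop's arc foot, 51 mm from the wheel's axis, 50 mm above the worktop; 0.75 to 1.25 rad anticlockwise of the pin at bearing. The pin touches the post when their axes are 8 mm apart, so from 17 mm short of this point to 1 mm past it.
- jaw: Grey moving jaw, 70 mm wide, 50 mm high, driven by the wheel along the clamp's y, 10 mm per rad. Origin: middle of the lower edge of its jar-side face.
- jar: Spice jar with a green cap, 46 mm in diameter, 106 mm high, standing loosely between the jaws, about 4 mm from the moving jaw. Origin: centre of its underside.
- mug: White mug, 78 mm wide, 97 mm high, a bystander. Origin: centre of its underside.
- timer: Red and white kitchen timer, 67 mm wide, 58 mm high, a bystander. Origin: centre of its underside.
- lemon: Yellow lemon, 77 mm long, a bystander. Origin: centre of its underside.
- tin: Food tin, 75 mm in diameter, 58 mm high, a bystander. Origin: centre of its underside.
Not all that is in view belongs to the job. Leave any orange look-alike of the jar alone.

How it is judged:
On the way, in this order (a step that is already met when the one before it is completed fails the run):
1. the pawl is swung over, clear of the wheel (angle between pawl's own z axis and vertical above 1.4 rad), for 0.2 s.
2. the wheel is turned back until its pin presses on the stop post (contact force between wheel and stop above 2 N and angle between pawl's own z axis and vertical above 1.4 rad), for 0.1 s.
At the end, for the whole second after the job is handed in: The pawl lies back off the wheel (tilted more than 1.4 rad), the wheel is at rest turned back with its pin's axis within 19 mm of the middle of the stop's foot, where its turn against the post left it, and the jar stands upright in its place between the jaws (angle between pawl's own z axis and vertical above 1.4 rad and distance between pin and stop_foot below 0.019 m and angular speed of wheel below 0.05 rad/s and angle between jar's own z axis and vertical below 0.1 rad and y of jar in the frame of clamp above 0.115 m and linear speed of jar below 0.02 m/s); the robot touches nothing.
It fails at once if the pawl is forced while hooked, or the wheel driven back against it (over 20 N between them) (contact force between pawl and wheel above 20 N).
It fails at once if the pin is driven against the stop post with over 12 N (contact force between wheel and stop above 12 N).
It fails at once if the jar is squeezed by the jaw with over 12 N (contact force between jaw and jar above 12 N).
It fails at once if the jar is tipped or moved more than 15 mm (angle between jar's own z axis and vertical above 0.25 rad or distance of jar from where it was at the start of the episode above 0.015 m).
It fails at once if a bystander is moved more than 30 mm (distance of any of mug, timer, lemon, tin from where it was at the start of the episode above 0.03 m).
It also fails if it takes over 56 s, if anything falls off the work surface, if the arm or the gripper's body presses on something with over 40 N, if the wrist force passes 120 N, or if a joint passes its speed limit or range.

## Working session

There is one attempt and no reset: what is moved stays moved. The work goes in short steps, Python scripts to look and compute and a tool call to move; the robot and the scene stay as the last step left them, time stands still between calls to the robot, and variables do not carry over. Pictures are saved under pics/ and viewed, on a budget of 10 in all, crops included, one or two more only if the job needs it, and the job is handed in when it is done.

Besides the shell and the picture viewer there is one more tool, called after "Request:" by a JSON object that holds its "fn" and its "kwargs". step_arm: Moves the arm, as the interface text tells. Its arguments: {"type":"object","properties":{"moves":{"type":"array"},"grip_force":{"type":"number"}},"required":["moves"]}

```bash
ls; mkdir -p pics; cat > h.py <<'E'
import numpy as np, cv2
from scipy.spatial.transform import Rotation as R
from station import ctrl, cams, finder
def rot(a):
    a=np.array(a,float)
    if a.shape==(3,3): return a
    return R.from_rotvec(a).as_matrix() if a.size==3 else R.from_quat(a).as_matrix()
def ray(im,px):
    d=np.array([(px[0]-im['cx'])/im['fx'],-(px[1]-im['cy'])/im['fy'],-1.])
    return np.array(im['position']),rot(im['attitude'])@d
def atz(im,px,z):
    p,d=ray(im,px); return p+d*(z-p[2])/d[2]
def tri(obs):
    A=np.zeros((3,3));b=np.zeros(3)
    L=[ray(i,p) for i,p in obs]
    for p,d in L:
        d=d/np.linalg.norm(d);M=np.eye(3)-np.outer(d,d);A+=M;b+=M@p
    x=np.linalg.solve(A,b)
    return x,[np.linalg.norm(np.cross(x-p,d/np.linalg.norm(d))) for p,d in L]
def proj(im,X):
    c=rot(im['attitude']).T@(np.array(X)-im['position']); return [im['cx']+im['fx']*c[0]/-c[2],im['cy']+im['fy']*c[1]/c[2]]
E
cat > a.py <<'E'
from h import *
np.set_printoptions(precision=4,suppress=True)
o=ctrl.get_obs();print(o, ctrl.tcp_to_tips)
I={}
for c in ['side','top']:
    I[c]=cams.get_image(c); im=I[c]
    cv2.imwrite(f'pics/{c}0.png',im['pixels'])
    print(c,{k:v for k,v in im.items() if k!='pixels'})
for n,z in [('knob_grip',.093),('pawl_grip',.087),('pawl',.06),('clamp',0),('pin',.05),('stop_foot',.05),('jar',0),('jaw',0),('mug',0),('timer',0),('lemon',0),('tin',0)]:
    best={}
    for c in I:
        r=finder.tip_of(c,n)
        for k in r[:2]: print(n,c,np.array(k['at']),round(k['conf'],2),atz(I[c],k['at'],z))
        if r: best[c]=r[0]['at']
    if len(best)==2: print('   tri',tri([(I[c],best[c]) for c in best]))
E
python3 a.py
```

```text
pics
{'t': 0.0, 'q': array([ 1.197 ,  0.0534,  1.6143, -0.    ,  1.476 , -0.119 ]), 'dq': array([-0.0003,  0.0009, -0.0028, -0.0001, -0.0024,  0.0014]), 'effort': array([  0.0015, -39.3685, -37.0173,  -0.0001,   0.0071,   0.    ]), 'tool_pos': array([0.1573, 0.6043, 0.247 ]), 'tool_rot': array([-1.0207,  1.3208,  1.0189]), 'contact_force': array([ 0.145 , -0.5342, -0.2403]), 'wrist_torque': array([ 0.0326, -0.0585, -0.0253]), 'opening': 0.08549309392018657} 0.017
side {'fx': 411.7969051547875, 'fy': 411.7969051547875, 'cx': 265.02186853744666, 'cy': 197.90906992455496, 'position': array([-0.1203, -0.3595,  1.0526]), 'attitude': array([ 0.5859, -0.3622, -1.124 ])}
top {'fx': 378.2915939715071, 'fy': 378.2915939715071, 'cx': 254.26128264717488, 'cy': 191.94796678091936, 'position': array([ 0.3846, -0.0428,  1.2455]), 'attitude': array([ 0.1041, -0.0833, -1.555 ])}
knob_grip side [282.1 226.3] 0.94 [ 0.471  -0.1355  0.093 ]
knob_grip side [264.9 234.2] 0.67 [ 0.4287 -0.1017  0.093 ]
knob_grip top [294.2 207.8] 0.71 [ 0.4758 -0.1489  0.093 ]
knob_grip top [143.5 241.8] 0.31 [0.3663 0.307
[... 2221 characters left out ...]
306. ] 0.97 [ 0.3737 -0.4014  0.    ]
timer top [372.2 242. ] 0.67 [ 0.3751 -0.411   0.    ]
timer top [290.1 213.2] 0.29 [ 0.4651 -0.144   0.    ]
   tri (array([ 0.3731, -0.405 ,  0.0067]), [np.float64(0.004404775958484578), np.float64(0.00440477595848467)])
lemon side [136.4 217.6] 0.9 [0.3824 0.3176 0.    ]
lemon top [141.5 239.6] 0.51 [0.3719 0.3423 0.    ]
   tri (array([ 0.3788,  0.3324, -0.0038]), [np.float64(0.012747263328022208), np.float64(0.012747263328022163)])
tin side [398.1 259.3] 0.85 [ 0.5522 -0.4627  0.    ]
tin top [388.1 189. ] 0.74 [ 0.5496 -0.4673  0.    ]
   tri (array([ 0.5479, -0.4631,  0.0082]), [np.float64(0.001410593747377954), np.float64(0.0014105937473778132)])
```

View pictures.

```bash
python3 - <<'E'
import cv2,numpy as np
a=cv2.imread('pics/side0.png');b=cv2.imread('pics/top0.png')
A=cv2.resize(a[180:290,210:340],None,fx=5,fy=5,interpolation=3)
B=cv2.resize(b[170:270,230:350],None,fx=5,fy=5,interpolation=3)
h=max(A.shape[0],B.shape[0])
cv2.imwrite('pics/c1.png',cv2.resize(A,(650,550)));cv2.imwrite('pics/c2.png',B)
E
```

```text
(no output)
```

View pics/c1.png

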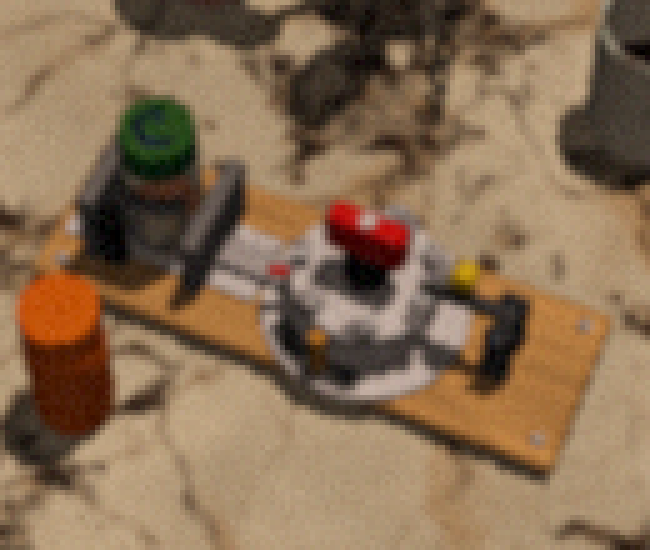

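View pics/c2.png

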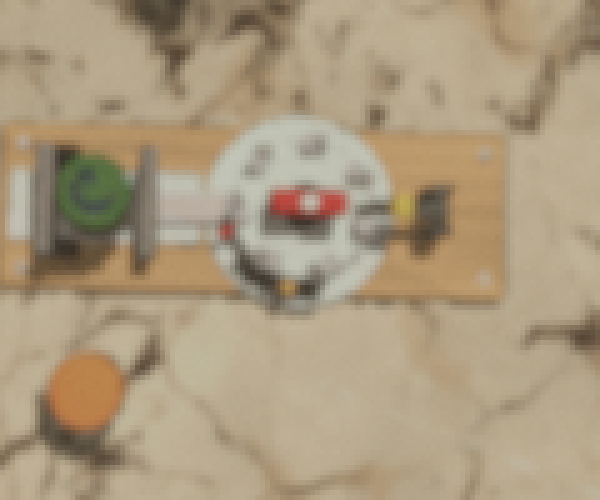

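View pics/top0.png

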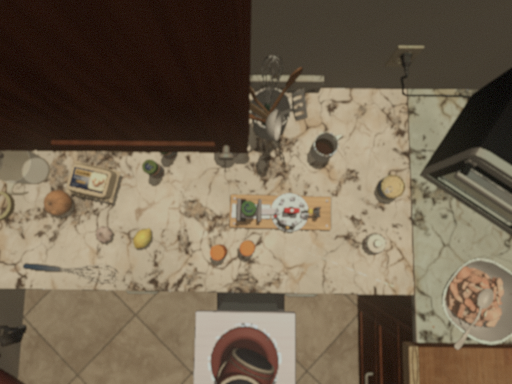

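```bash
cat >> h.py <<'E'
np.set_printoptions(precision=4,suppress=True)
def go(pos,yaw,tilt=0):
    """tool x down, jaw z axis at world yaw (either half turn); print move row"""
    o=ctrl.get_obs(); T=rot(o['tool_rot']); best=None
    for y in (yaw,yaw+np.pi):
        z=np.array([np.cos(y),np.sin(y),0]); x=np.array([0,0,-1.]); G=np.c_[x,np.cross(z,x),z]
        rv=R.from_matrix(T.T@G).as_rotvec(degrees=True)
        if best is None or np.linalg.norm(rv)<np.linalg.norm(best): best=rv
    d=T.T@(np.array(pos)-o['tool_pos'])*100
    print('t',round(o['t'],2),'tcp',o['tool_pos'],'toolx',T[:,0],'toolz',T[:,2],'F',o['contact_force'],'M',o['wrist_torque'],'open',round(o['opening'],4),'q6',round(o['q'][5],3))
    print('MOVE',d.round(2),best.round(2))
E
python3 - <<'E'
from h import *
P={'knob':([284,227],[291.6,210.6]),'grip':([303.4,235],[310.4,211]),'pin':([265.8,234],[275.4,216]),'post':([273.6,246+4],[287.6,227.4])}
I={c:cams.get_image(c) for c in('side','top')}
for n,(s,t) in P.items(): print(n,tri([(I['side'],s),(I['top'],t)]))
for p in ([0,125],[505,131],[0,290],[500,302]): print(atz(I['top'],[230+p[0]/5,170+p[1]/5],.01))
go([.47,-.145,.24],0)
E
```

```text
knob (array([ 0.4673, -0.1415,  0.098 ]), [np.float64(0.0010420572389063583), np.float64(0.001042057238906389)])
grip (array([ 0.4671, -0.199 ,  0.0923]), [np.float64(0.0008656892172277801), np.float64(0.0008656892172278784)])
pin (array([ 0.4522, -0.0935,  0.0548]), [np.float64(5.7727553963264507e-05), np.float64(5.772755396330283e-05)])
post (array([ 0.4172, -0.1325,  0.0462]), [np.float64(9.704220776006448e-05), np.float64(9.704220776006506e-05)])
[0.5217 0.0544 0.01  ]
[ 0.5221 -0.2769  0.01  ]
[0.4136 0.052  0.01  ]
[ 0.4105 -0.2726  0.01  ]
t 1.4 tcp [0.1575 0.6048 0.2483] toolx [-0.     -0.0001 -1.    ] toolz [ 0.2521  0.9677 -0.0001] F [-0.2029 -0.8815 -0.4804] M [0.0223 0.0317 0.032 ] open 0.0852 q6 -0.119
MOVE [  0.83 -49.14 -64.68] [75.4 -0.   0. ]
```

Request:
{"fn": "step_arm", "kwargs": {"moves": [[[0, -2.4, -3.2], [4, 0, 0], 1], [[0, -4.9, -6.4], [8, 0, 0], 1], [[0, -7.4, -9.7], [12, 0, 0], 1], [[0, -9.8, -12.9], [16, 0, 0], 1], [[0, -12.3, -16.2], [20, 0, 0], 1], [[0, -14.7, -19.4], [24, 0, 0], 1], [[0, -17.2, -22.6], [28, 0, 0], 1], [[0, -19.6, -25.9], [32, 0, 0], 1], [[0, -22.1, -29.1], [36, 0, 0], 1], [[0, -24.6, -32.3], [40, 0, 0], 1]]}}

```text
t: 2.23
tool_pos: [0.3144, 0.2285, 0.2486]
tool_rot: [-0.482, 1.515, 0.482]
contact_force: [0.7, 0.4, 0.2]
opening: 0.0853
```

```bash
python3 -c "
from h import *
go([.468,-.142,.22],0)"
```

```text
t 2.23 tcp [0.3144 0.2285 0.2486] toolx [ 0.0013  0.0005 -1.    ] toolz [0.8166 0.5772 0.0014] F [0.7472 0.4094 0.1783] M [-0.0294  0.0213  0.0445] open 0.0853 q6 -0.179
MOVE [  2.86 -39.13  -8.84] [35.25  0.08 -0.  ]
```

Request:
{"fn": "step_arm", "kwargs": {"moves": [[[0.3, -3.9, -0.9], [4, 0, 0], 1], [[0.6, -7.8, -1.8], [8, 0, 0], 1], [[0.9, -11.7, -2.7], [12, 0, 0], 1], [[1.2, -15.6, -3.6], [16, 0, 0], 1], [[1.5, -19.5, -4.4], [20, 0, 0], 1], [[1.8, -23.4, -5.3], [24, 0, 0], 1], [[2.1, -27.3, -6.2], [28, 0, 0], 1], [[2.4, -31.2, -7.1], [32, 0, 0], 1], [[2.7, -35.1, -8], [35.2, 0, 0], 1], [[2.9, -39.1, -8.8], [35.2, 0, 0], 1]]}}

```text
t: 3.07
tool_pos: [0.4684, -0.1437, 0.2194]
tool_rot: [0.002, 1.569, -0.001]
contact_force: [0.8, -0.1, 0.4]
opening: 0.0857
```

```bash
cat > w.py <<'E'
from h import *
import sys
go([.468,-.142,.097],0)
im=cams.get_image('wrist'); cv2.imwrite(f'pics/{sys.argv[1]}.png',im['pixels'])
print({k:v for k,v in im.items() if k!='pixels'})
for n,z in [('knob_grip',.093),('pawl_grip',.087),('pawl',.06),('pin',.05),('stop_foot',.05),('jar',0)]:
    for k in finder.tip_of('wrist',n)[:2]: print(n,np.array(k['at']),round(k['conf'],2),atz(im,k['at'],z))
E
python3 w.py w1
```

```text
t 3.07 tcp [ 0.4684 -0.1437  0.2194] toolx [ 0.0017  0.0006 -1.    ] toolz [ 1.     -0.0017  0.0017] F [ 0.8357 -0.0554  0.4208] M [-0.0344 -0.0503 -0.0344] open 0.0857 q6 -0.449
MOVE [12.24  0.16 -0.06] [-0.1   0.1  -0.03]
{'fx': 295.16359441612195, 'fy': 295.16359441612195, 'cx': 250.4898993596934, 'cy': 195.80424468553545, 'position': array([ 0.4683, -0.0602,  0.3443]), 'attitude': array([-0.33  , -0.0029, -0.0016])}
knob_grip [250.6 188.9] 0.73 [ 0.4691 -0.1398  0.093 ]
knob_grip [248.8 163.7] 0.35 [ 0.4675 -0.1168  0.093 ]
pawl_grip [250.6 238.7] 0.83 [ 0.469  -0.1923  0.087 ]
pawl [248.7 253.5] 0.91 [ 0.467  -0.2241  0.06  ]
pin [233.4 127.2] 0.96 [ 0.4525 -0.0902  0.05  ]
pin [250.6 162.4] 0.22 [ 0.4692 -0.1252  0.05  ]
stop_foot [203.8 161.3] 0.92 [ 0.4218 -0.124   0.05  ]
stop_foot [249.8 188.5] 0.47 [ 0.4683 -0.1529  0.05  ]
jar [254.8  36.7] 0.71 [ 0.4739 -0.0031  0.    ]
jar [144.5  38.7] 0.59 [ 0.359  -0.0049  0.    ]
```

View pics/w1.png

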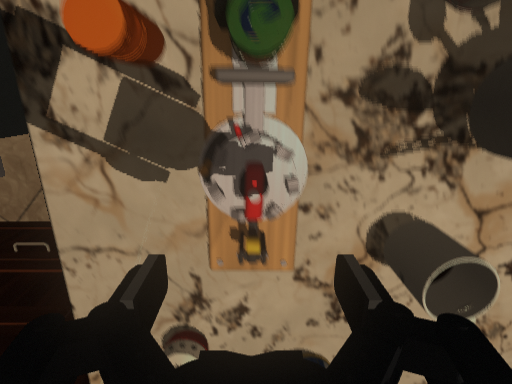

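Request:
{"fn": "step_arm", "kwargs": {"moves": [[[2, 0, 0], [0, 0, 0], 0.8], [[4, -0.1, 0], [0, 0, 0], 0.7], [[6, -0.2, 0], [1, 0, 0], 0.6], [[8, -0.25, 0], [2, 0, 0], 0.6], [[9.5, -0.25, 0], [2, 0, 0], 0.6], [[10.7, -0.25, 0.05], [2, 0, 0], 0.6], [[11.5, -0.25, 0.05], [2, 0, 0], 0.6], [[12.1, -0.25, 0.05], [2, 0, 0], 0.6], [[12.2, -0.25, 0.05], [2, 0, 0], 0.6], [[12.2, -0.25, 0.05], [2, 0, 0], 0.6]]}}

```text
t: 4.25
tool_pos: [0.4689, -0.1429, 0.0981]
tool_rot: [0.026, 1.569, -0.025]
contact_force: [-0.2, -0.2, -0.3]
opening: 0.0511
```

```bash
python3 - <<'E'
from h import *
go([.469,-.141,.097],-.03)
im=cams.get_image('wrist'); cv2.imwrite('pics/w2.png',im['pixels'])
E
```

```text
t 4.25 tcp [ 0.4689 -0.1429  0.0981] toolx [ 0.0021  0.0004 -1.    ] toolz [ 0.9995 -0.0322  0.0021] F [-0.1745 -0.1748 -0.2772] M [-0.0051 -0.0528 -0.0125] open 0.0511 q6 -0.417
MOVE [0.11 0.19 0.  ] [-0.13  0.12 -0.03]
```

View pics/w2.png

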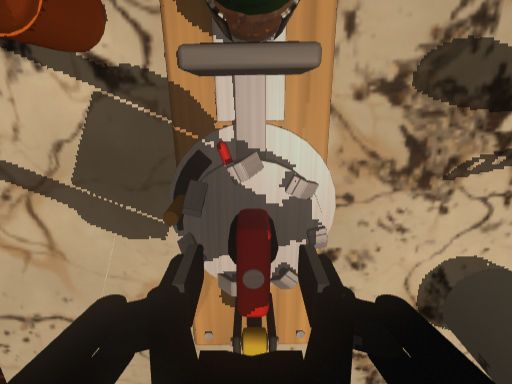

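Request:
{"fn": "step_arm", "kwargs": {"grip_force": 30, "moves": [[[0.1, 0.2, 0], [0, 0, 0], 0.5], [[0.1, 0.35, 0.05], [0, 0, 0], 0.4], [[0.1, 0.35, 0.1], [0, 0, 0], 0.3], [[0.1, 0.35, 0.1], [0, 0, 0], 0.1], [[0.1, 0.35, 0.1], [0, 0, 0], 0], [[0.1, 0.35, 0.1], [0, 0, 0], 0], [[0.1, 0.35, 0.1], [0, 0, 0], 0], [[0.1, 0.35, 0.1], [0, 0, 0], 0], [[0.1, 0.35, 0.1], [0, 0, 0], 0], [[0.1, 0.35, 0.1], [0, 0, 0], 0]]}}

```text
t: 5.13
tool_pos: [0.4703, -0.1397, 0.0983]
tool_rot: [0.026, 1.568, -0.025]
contact_force: [-3.0, 1.1, 5.5]
opening: 0.0152
```

```bash
python3 - <<'E'
from h import *
go([.4706,-.139,.097],-.2)
E
```

```text
t 5.13 tcp [ 0.4703 -0.1397  0.0983] toolx [ 0.0022  0.     -1.    ] toolz [ 0.9995 -0.0325  0.0022] F [-3.0365  1.1201  5.5242] M [ 0.1552  0.6184 -0.0187] open 0.0152 q6 -0.409
MOVE [0.13 0.07 0.03] [ 9.6   0.13 -0.02]
```

Request:
{"fn": "step_arm", "kwargs": {"moves": [[[0, 0, -0.05], [1.5, 0, 0], 0], [[0, 0, -0.1], [3, 0, 0], 0], [[0, 0, -0.1], [4.5, 0, 0], 0], [[0, 0, -0.1], [6, 0, 0], 0], [[0, 0, -0.1], [7.5, 0, 0], 0], [[0, 0, -0.1], [9, 0, 0], 0], [[0, 0, -0.1], [10.5, 0, 0], 0], [[0, 0, -0.1], [11.5, 0, 0], 0], [[0, 0, -0.1], [11.5, 0, 0], 0], [[0, 0, -0.1], [11.5, 0, 0], 0]]}}

```text
t: 5.97
tool_pos: [0.4699, -0.1397, 0.0984]
tool_rot: [0.183, 1.559, -0.183]
contact_force: [4.3, 0.5, -3.0]
opening: 0.0152
```

```bash
python3 - <<'E'
from h import *
go([.4706,-.139,.2],0)
im=cams.get_image('wrist'); cv2.imwrite('pics/w3.png',im['pixels'])
a=cv2.imread('pics/w2.png')
cv2.imwrite('pics/w3c.png',cv2.resize(im['pixels'][100:350,120:390],(540,500)))
E
```

```text
t 5.97 tcp [ 0.4699 -0.1397  0.0984] toolx [ 0.0041 -0.     -1.    ] toolz [ 0.9729 -0.231   0.004 ] F [ 4.2992  0.4643 -3.0094] M [ 0.0644 -0.62   -0.0599] open 0.0152 q6 -0.209
MOVE [-10.16   0.09   0.09] [-13.35   0.24  -0.03]
```

View pics/w3c.png

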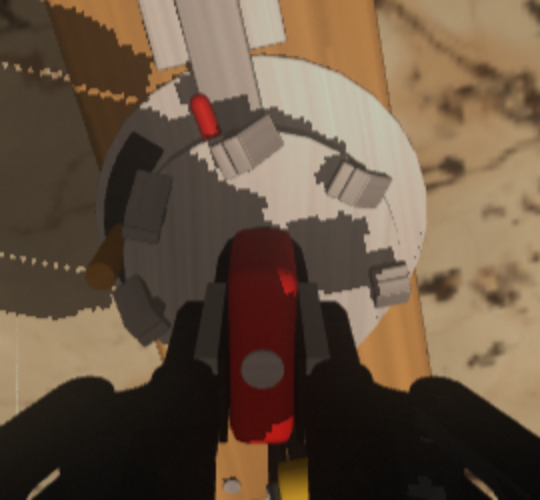

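Request:
{"fn": "step_arm", "kwargs": {"moves": [[[0, 0, 0], [0, 0, 0], 0.2], [[0, 0, 0], [0, 0, 0], 0.4], [[0, 0, 0], [0, 0, 0], 0.5], [[-1.5, 0, 0], [0, 0, 0], 0.5], [[-4, 0, 0], [0, 0, 0], 0.5], [[-5.5, -1.5, 0.3], [-4, 0, 0], 0.5], [[-6.5, -3, 0.7], [-8, 0, 0], 0.5], [[-7.5, -4.5, 1], [-12, 0, 0], 0.5], [[-7.5, -5.5, 1.3], [-13.3, 0, 0], 0.5], [[-7.5, -5.5, 1.4], [-13.3, 0, 0], 0.5]]}}

```text
t: 6.85
tool_pos: [0.4706, -0.1982, 0.1745]
tool_rot: [0.001, 1.566, -0.003]
contact_force: [0.8, -0.1, 0.5]
opening: 0.0427
```

```bash
sed -i "s/^go.*/go([.47,-.197,.089],0)/" w.py; python3 w.py w4;  python3 -c "
import cv2;cv2.imwrite('pics/w4c.png',cv2.resize(cv2.imread('pics/w4.png')[100:384,130:380],(500,568)))"
```

```text
t 6.85 tcp [ 0.4706 -0.1982  0.1745] toolx [ 0.0051 -0.0015 -1.    ] toolz [ 1.     -0.0026  0.0051] F [ 0.7603 -0.0751  0.5472] M [-0.0322  0.045  -0.064 ] open 0.0427 q6 -0.543
MOVE [ 8.55  0.13 -0.11] [-0.15  0.29  0.09]
{'fx': 295.16359441612195, 'fy': 295.16359441612195, 'cx': 250.4898993596934, 'cy': 195.80424468553545, 'position': array([ 0.4702, -0.1145,  0.2992]), 'attitude': array([-0.332 , -0.0061, -0.003 ])}
knob_grip [249.7 131.7] 0.58 [ 0.4709 -0.139   0.093 ]
pawl_grip [247.4 204.8] 0.95 [ 0.469  -0.1949  0.087 ]
pawl [246.5 223.6] 0.97 [ 0.468 -0.223  0.06 ]
pawl [247.9 207.8] 0.4 [ 0.4693 -0.208   0.06  ]
pin [241.6  57.8] 0.69 [ 0.465  -0.0881  0.05  ]
stop_foot [188.9 106.7] 0.97 [ 0.422 -0.124  0.05 ]
```

View pics/w4c.png

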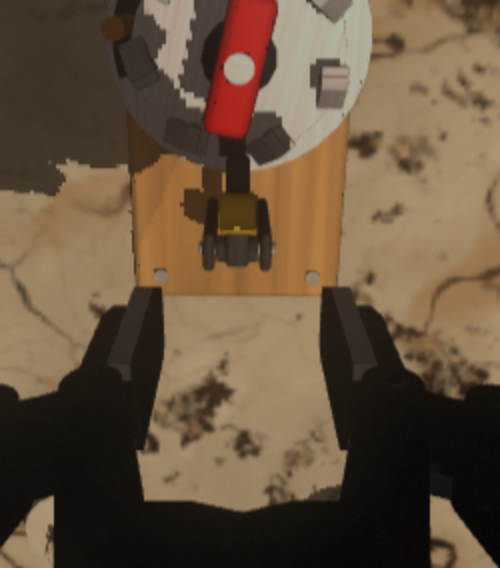

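Request:
{"fn": "step_arm", "kwargs": {"grip_force": 20, "moves": [[[3, 0.1, -0.1], [0, 0, 0], 0.5], [[5.5, 0.2, -0.2], [0, 0, 0], 0.5], [[7.5, 0.2, -0.2], [0, 0, 0], 0.45], [[8.35, 0.2, -0.2], [0, 0, 0], 0.4], [[8.35, 0.2, -0.2], [0, 0, 0], 0.3], [[8.35, 0.2, -0.2], [0, 0, 0], 0.2], [[8.35, 0.2, -0.2], [0, 0, 0], 0.1], [[8.35, 0.2, -0.2], [0, 0, 0], 0], [[8.35, 0.2, -0.2], [0, 0, 0], 0], [[8.35, 0.2, -0.2], [0, 0, 0], 0]]}}

```text
t: 8.03
tool_pos: [0.4693, -0.1939, 0.0903]
tool_rot: [0.001, 1.566, -0.0]
contact_force: [1.8, -0.0, -1.4]
opening: 0.0135
```

```bash
python3 - <<'E'
from h import *
go([.469,-.196,.091],0)
im=cams.get_image('wrist'); cv2.imwrite('pics/w5.png',im['pixels'][100:384])
E
```

```text
t 8.03 tcp [ 0.4693 -0.1939  0.0903] toolx [ 0.0052  0.     -1.    ] toolz [ 1.     -0.0006  0.0052] F [ 1.759  -0.0011 -1.4486] M [ 0.1611 -0.2164 -0.1043] open 0.0135 q6 -0.54
MOVE [-0.07 -0.21 -0.02] [-0.04  0.3  -0.  ]
```

View pics/w5.png

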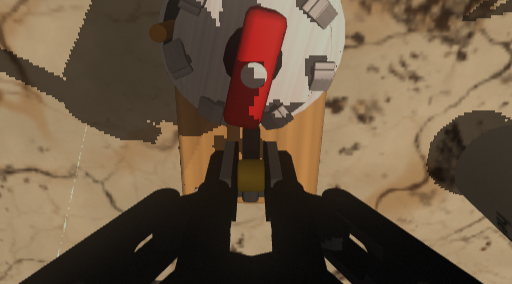

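Request:
{"fn": "step_arm", "kwargs": {"moves": [[[-0.02, -0.03, 0], [0, 0, 0], 0], [[-0.04, -0.06, 0], [0, 0, 0], 0], [[-0.06, -0.09, 0], [0, 0, 0], 0], [[-0.09, -0.11, 0], [0, 0, 0], 0], [[-0.11, -0.14, 0], [0, 0, 0], 0], [[-0.13, -0.16, 0], [0, 0, 0], 0], [[-0.15, -0.18, 0], [0, 0, 0], 0], [[-0.17, -0.21, 0], [0, 0, 0], 0], [[-0.17, -0.21, 0], [0, 0, 0], 0], [[-0.17, -0.21, 0], [0, 0, 0], 0]]}}

```text
t: 8.92
tool_pos: [0.4692, -0.1957, 0.092]
tool_rot: [0.001, 1.566, 0.0]
contact_force: [2.7, 4.7, -3.4]
opening: 0.0133
```

```bash
python3 -c "
from h import *
go([.469,-.196,.091],0)"
```

```text
t 8.92 tcp [ 0.4692 -0.1957  0.092 ] toolx [ 0.0051  0.0006 -1.    ] toolz [ 1.     -0.0006  0.0051] F [ 2.6853  4.7263 -3.4461] M [ 0.8679 -0.4052 -0.071 ] open 0.0133 q6 -0.544
MOVE [ 0.1  -0.03 -0.02] [-0.03  0.29 -0.03]
```

Request:
{"fn": "step_arm", "kwargs": {"moves": [[[0, 0, 0], [0, 0, 1], 0], [[0, 0, 0], [0, 0, 2], 0], [[0, 0, 0], [0, 0, 3], 0], [[0, 0, 0], [0, 0, 4], 0], [[0, 0, 0], [0, 0, 4], 0], [[0, 0, 0], [0, 0, 4], 0], [[0, 0, 0], [0, 0, 4], 0], [[0, 0, 0], [0, 0, 4], 0], [[0, 0, 0], [0, 0, 4], 0], [[0, 0, 0], [0, 0, 4], 0]]}}

```text
t: 9.75
tool_pos: [0.4694, -0.1963, 0.0925]
tool_rot: [0.054, 1.564, 0.054]
contact_force: [-3.0, -2.0, 5.0]
opening: 0.0134
```

```bash
python3 -c "
from h import *
go([.469,-.196,.091],0)"
```

```text
t 9.75 tcp [ 0.4694 -0.1963  0.0925] toolx [ 0.0056  0.0687 -0.9976] toolz [ 1.     -0.0004  0.0056] F [-2.9858 -2.0056  4.9585] M [-0.5685  0.4916 -0.0537] open 0.0134 q6 -0.596
MOVE [ 0.15  0.02 -0.04] [-0.01  0.32 -3.94]
```

```bash
cat > sw.py <<'E'
from h import *
import sys
H=np.array([-.2235,.060]); o=ctrl.get_obs(); T=rot(o['tool_rot']); p=o['tool_pos']; r=p[1:]-H
print('r',r,np.linalg.norm(r),'tilt',np.degrees(np.arctan2(T[1,0],-T[2,0])),'F',o['contact_force'],'M',o['wrist_torque'],'q',o['q'],'t',o['t'])
for d in map(float,sys.argv[1:]):
    a=np.radians(d);c,s=np.cos(a),np.sin(a); n=H+[c*r[0]-s*r[1],s*r[0]+c*r[1]]
    print(d,(T.T@np.array([0,*(n-p[1:])])*100).round(2))
E
python3 sw.py 4 8 12 16 20 24 28 32 36 40
```

```text
r [0.0272 0.0325] 0.04238241802606135 tilt 3.9376562252614327 F [-2.9858 -2.0056  4.9585] M [-0.5685  0.4916 -0.0537] q [-0.5742 -0.0587  1.9985  0.0644  1.235  -0.5963] t 9.75
4.0 [-0.2  -0.22  0.  ]
8.0 [-0.38 -0.45  0.  ]
12.0 [-0.54 -0.7   0.  ]
16.0 [-0.69 -0.96  0.  ]
20.0 [-0.82 -1.22  0.  ]
24.0 [-0.93 -1.5   0.01]
28.0 [-1.02 -1.78  0.01]
32.0 [-1.09 -2.07  0.01]
36.0 [-1.14 -2.36  0.01]
40.0 [-1.17 -2.65  0.01]
```

Request:
{"fn": "step_arm", "kwargs": {"moves": [[[-0.2, -0.22, 0], [0, 0, 3.5], 0], [[-0.38, -0.45, 0], [0, 0, 7.5], 0], [[-0.54, -0.7, 0], [0, 0, 11.5], 0], [[-0.69, -0.96, 0], [0, 0, 15.5], 0], [[-0.82, -1.22, 0], [0, 0, 19.5], 0], [[-0.93, -1.5, 0], [0, 0, 23.5], 0], [[-1.02, -1.78, 0], [0, 0, 27.5], 0], [[-1.09, -2.07, 0], [0, 0, 31.5], 0], [[-1.14, -2.36, 0], [0, 0, 35.5], 0], [[-1.17, -2.65, 0], [0, 0, 39.5], 0]]}}

```text
t: 10.58
tool_pos: [0.4692, -0.2231, 0.1027]
tool_rot: [0.595, 1.482, 0.599]
contact_force: [-3.2, 0.8, 3.7]
opening: 0.0135
```

```bash
python3 sw.py 4 8 12 16 20 24 28 32 36 40
```

```text
r [0.0004 0.0427] 0.04265948908366714 tilt 43.76907591323964 F [-3.2052  0.7587  3.6589] M [0.0253 0.3666 0.2484] q [-0.833   0.2633  1.7694  0.4921  1.7052 -0.9209] t 10.5833
4.0 [-0.2  -0.22 -0.  ]
8.0 [-0.39 -0.45 -0.  ]
12.0 [-0.55 -0.7  -0.  ]
16.0 [-0.7  -0.96 -0.  ]
20.0 [-0.84 -1.22 -0.  ]
24.0 [-0.95 -1.5  -0.  ]
28.0 [-1.04 -1.78 -0.  ]
32.0 [-1.12 -2.07 -0.  ]
36.0 [-1.17 -2.36 -0.  ]
40.0 [-1.2  -2.66 -0.01]
```

Request:
{"fn": "step_arm", "kwargs": {"moves": [[[-0.2, -0.22, 0], [0, 0, 3], 0], [[-0.39, -0.45, 0], [0, 0, 6], 0], [[-0.55, -0.7, 0], [0, 0, 9], 0], [[-0.7, -0.96, 0], [0, 0, 12], 0], [[-0.84, -1.22, 0], [0, 0, 15], 0], [[-0.95, -1.5, 0], [0, 0, 18], 0], [[-1.04, -1.78, 0], [0, 0, 21], 0], [[-1.12, -2.07, 0], [0, 0, 24], 0], [[-1.17, -2.36, 0], [0, 0, 27], 0], [[-1.2, -2.66, 0], [0, 0, 30], 0]]}}

```text
t: 11.42
tool_pos: [0.4688, -0.2495, 0.0933]
tool_rot: [1.0, 1.324, 1.007]
contact_force: [-3.1, 2.8, 4.6]
opening: 0.0133
```

```bash
python3 sw.py 4 8 
```

```text
r [-0.026   0.0333] 0.042225685333474296 tilt 74.20333954326372 F [-3.1401  2.7948  4.6082] M [0.4993 0.134  0.3368] q [-0.9279  0.5907  1.5893  0.7155  2.0667 -0.9831] t 11.4167
4.0 [-0.17 -0.24 -0.  ]
8.0 [-0.31 -0.5  -0.  ]
```

Request:
{"fn": "step_arm", "kwargs": {"moves": [[[-0.09, -0.12, 0], [0, 0, 0], 0], [[-0.17, -0.24, 0], [0, 0, 0], 0], [[-0.25, -0.38, 0], [0, 0, 0], 0], [[-0.31, -0.5, 0], [0, 0, 0], 0], [[-0.31, -0.5, 0], [0, 0, 0], 0.3], [[-0.31, -0.5, 0], [0, 0, 0], 0.4], [[-0.31, -0.5, 0], [0, 0, 0], 0.4], [[-1.5, -0.5, 0], [0, 0, 0], 0.4], [[-3, -0.5, 0], [0, 0, 0], 0.4], [[-4.5, -0.5, 0], [0, 0, 0], 0.4]]}}

```text
t: 12.25
tool_pos: [0.4689, -0.295, 0.1009]
tool_rot: [0.999, 1.324, 1.007]
contact_force: [-0.2, 0.9, 0.2]
opening: 0.0342
```

```bash
python3 - <<'E'
from h import *
go([.469,-.26,.25],0)
im=cams.get_image('side'); cv2.imwrite('pics/s6.png',cv2.resize(im['pixels'][170:310,210:380],(680,560),interpolation=2))
E
```

```text
t 12.25 tcp [ 0.4689 -0.295   0.1009] toolx [ 0.      0.9622 -0.2724] toolz [1.     0.0015 0.0054] F [-0.2089  0.9364  0.1931] M [-0.4766  0.0292 -0.0083] open 0.0342 q6 -0.979
MOVE [-0.69 15.3   0.1 ] [  0.27   0.21 -74.19]
```

View pics/s6.png

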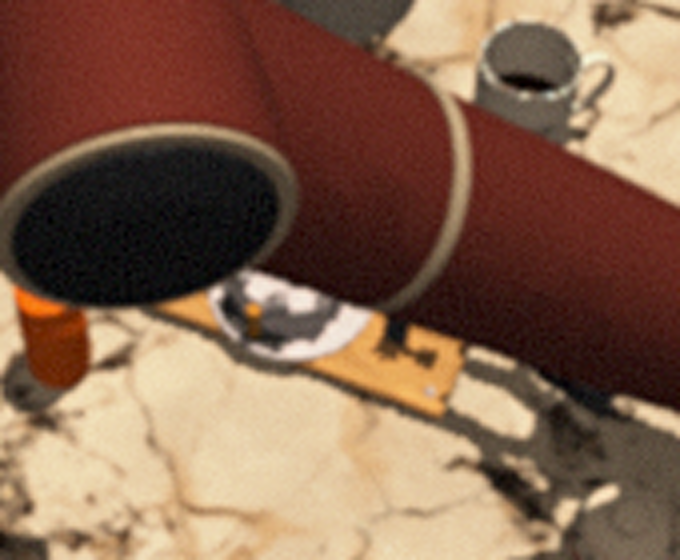

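Request:
{"fn": "step_arm", "kwargs": {"moves": [[[0, 3, 0], [0, 0, 0], 0.4], [[0, 6, 0], [0, 0, -4], 0.5], [[0, 9.5, 0], [0, 0, -11], 0.6], [[0, 12.5, 0], [0, 0, -18], 0.6], [[0, 15, 0], [0, 0, -25], 0.6], [[0, 15.5, 0], [0, 0, -32], 0.6], [[2, 15.5, 0], [0, 0, -39], 0.6], [[4, 15.5, 0], [0, 0, -46], 0.6], [[7, 15.5, 0], [0, 0, -53], 0.6], [[10, 15.5, 0], [0, 0, -60], 0.6]]}}

```text
t: 13.13
tool_pos: [0.4689, -0.1595, 0.225]
tool_rot: [0.187, 1.551, 0.185]
contact_force: [-0.1, 0.7, 0.2]
opening: 0.0514
```

```bash
python3 - <<'E'
from h import *
go([.4703,-.1395,.18],-.2)
E
```

```text
t 13.13 tcp [ 0.4689 -0.1595  0.225 ] toolx [ 0.0123  0.2348 -0.972 ] toolz [ 0.9999 -0.0028  0.012 ] F [-0.1133  0.6731  0.1636] M [-0.0767 -0.0555 -0.0138] open 0.0514 q6 -0.601
MOVE [4.84 0.88 0.08] [ 11.33  -0.66 -13.61]
```

Request:
{"fn": "step_arm", "kwargs": {"moves": [[[0.5, 0.1, 0], [2, -0.1, -2.5], 0.6], [[1, 0.2, 0], [4, -0.2, -5], 0.6], [[2, 0.4, 0], [6, -0.3, -7.5], 0.6], [[3, 0.5, 0], [9, -0.4, -10], 0.6], [[4, 0.7, 0.1], [12, -0.6, -12.5], 0.6], [[4.8, 0.9, 0.1], [13, -0.8, -13.6], 0.6], [[4.8, 0.9, 0.1], [13, -0.8, -13.6], 0.6], [[4.8, 0.9, 0.1], [13, -0.8, -13.6], 0.6], [[4.8, 0.9, 0.1], [13, -0.8, -13.6], 0.6], [[4.8, 0.9, 0.1], [13, -0.8, -13.6], 0.6]]}}

```text
t: 13.97
tool_pos: [0.4709, -0.1401, 0.1813]
tool_rot: [0.18, 1.563, -0.18]
contact_force: [-0.2, 0.1, -0.8]
opening: 0.0511
```

```bash
sed -i "s/^go.*/go([.4703,-.1395,.0975],-.23)/" w.py; python3 w.py w7
```

```text
t 13.97 tcp [ 0.4709 -0.1401  0.1813] toolx [ 0.0003 -0.0002 -1.    ] toolz [ 0.9737 -0.2277  0.0003] F [-0.2126  0.0898 -0.7726] M [ 0.041  -0.0514 -0.0424] open 0.0511 q6 -0.211
MOVE [ 8.38  0.05 -0.07] [0.02 0.02 0.01]
{'fx': 295.16359441612195, 'fy': 295.16359441612195, 'cx': 250.4898993596934, 'cy': 195.80424468553545, 'position': array([ 0.4899, -0.0588,  0.3061]), 'attitude': array([-0.329 ,  0.0363, -0.2272])}
knob_grip [249.3 208.7] 0.79 [ 0.4703 -0.1401  0.093 ]
pawl_grip [275.2 313.5] 0.59 [ 0.4694 -0.2473  0.087 ]
pawl_grip [266.8 275.2] 0.37 [ 0.4704 -0.2059  0.087 ]
pawl [267.1 274.5] 0.82 [ 0.4685 -0.2233  0.06  ]
pawl [220.2  39. ] 0.58 [ 0.4772 -0.0155  0.06  ]
pin [229.9 140.2] 0.81 [ 0.4646 -0.091   0.05  ]
pin [248.4 208.7] 0.68 [ 0.4656 -0.1563  0.05  ]
stop_foot [195.8 186.1] 0.77 [ 0.4242 -0.124   0.05  ]
jar [220.9  41.3] 0.98 [ 0.4742 -0.007   0.    ]
jar [103.8  71.4] 0.75 [ 0.3584 -0.0065  0.    ]
```

View pics/w7.png

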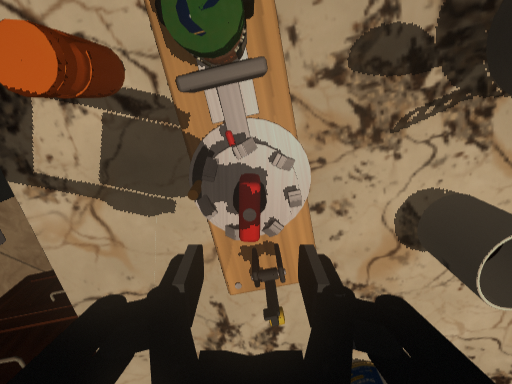

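Request:
{"fn": "step_arm", "kwargs": {"grip_force": 20, "moves": [[[3, 0, -0.05], [0, 0, 0], 0.6], [[5.5, 0.05, -0.07], [0, 0, 0], 0.6], [[7.5, 0.05, -0.07], [0, 0, 0], 0.6], [[8.3, 0.05, -0.07], [0, 0, 0], 0.5], [[8.3, 0.05, -0.07], [0, 0, 0], 0.3], [[8.3, 0.05, -0.07], [0, 0, 0], 0.15], [[8.3, 0.05, -0.07], [0, 0, 0], 0], [[8.3, 0.05, -0.07], [0, 0, 0], 0], [[8.3, 0.05, -0.07], [0, 0, 0], 0], [[8.3, 0.05, -0.07], [0, 0, 0], 0]]}}

```text
t: 15.15
tool_pos: [0.4703, -0.1391, 0.0987]
tool_rot: [0.18, 1.563, -0.18]
contact_force: [-2.4, 2.3, 3.2]
opening: 0.0154
```

Request:
{"fn": "step_arm", "kwargs": {"moves": [[[0, 0, 0], [-2, 0, 0], 0], [[0, 0, 0], [-4, 0, 0], 0], [[0, 0, 0], [-7, 0, 0], 0], [[0, 0, 0], [-10, 0, 0], 0], [[0, 0, 0], [-13, 0, 0], 0], [[0, 0, 0], [-16, 0, 0], 0], [[0, 0, 0], [-19, 0, 0], 0], [[0, 0, 0], [-22, 0, 0], 0], [[0, 0, 0], [-24, 0, 0], 0], [[0, 0, 0], [-25, 0, 0], 0]]}}

```text
t: 15.98
tool_pos: [0.4704, -0.1391, 0.0987]
tool_rot: [-0.163, 1.564, 0.163]
contact_force: [-1.4, 1.0, -2.1]
opening: 0.0156
```

```bash
cat > m.py <<'E'
from h import *
import sys
go([.4703,-.1395,.0975],float(sys.argv[1]))
T=rot(ctrl.get_obs()['tool_rot']); print('yaw deg',np.degrees(np.arctan2(T[1,2],T[0,2])))
E
python3 m.py .2
```

```text
t 15.98 tcp [ 0.4704 -0.1391  0.0987] toolx [ 0.0007 -0.0001 -1.    ] toolz [0.9785 0.2063 0.0006] F [-1.4357  0.9815 -2.1491] M [ 0.1574 -0.052  -0.1134] open 0.0156 q6 -0.647
MOVE [ 0.12 -0.04 -0.02] [0.44 0.03 0.02]
yaw deg 11.903808394099288
```

Request:
{"fn": "step_arm", "kwargs": {"moves": [[[0, 0, 0], [-2, 0, 0], 0], [[0, 0, 0], [-4, 0, 0], 0], [[0, 0, 0], [-6, 0, 0], 0], [[0, 0, 0], [-8, 0, 0], 0], [[0, 0, 0], [-10, 0, 0], 0], [[0, 0, 0], [-11.5, 0, 0], 0], [[0, 0, 0], [-13, 0, 0], 0], [[0, 0, 0], [-14, 0, 0], 0], [[0, 0, 0], [-15, 0, 0], 0], [[0, 0, 0], [-15.5, 0, 0], 0]]}}

```text
t: 16.82
tool_pos: [0.4705, -0.139, 0.0988]
tool_rot: [-0.376, 1.537, 0.375]
contact_force: [-0.5, 0.9, -2.0]
opening: 0.0155
```

```bash
sed "s/^go.*/go([.4703,-.1391,.0987],.5)/" w.py > w_.py; python3 w_.py w8; python3 m.py .5|tail -1; python3 -c "
import cv2;cv2.imwrite('pics/w8c.png',cv2.resize(cv2.imread('pics/w8.png')[80:330,100:400],(600,500)))"
```

```text
t 16.82 tcp [ 0.4705 -0.139   0.0988] toolx [ 0.0011 -0.0001 -1.    ] toolz [0.8875 0.4609 0.0009] F [-0.4744  0.9069 -1.9529] M [ 0.2293 -0.0403 -0.1707] open 0.0155 q6 -0.918
MOVE [ 0.01  0.   -0.02] [-1.2   0.05  0.03]
{'fx': 295.16359441612195, 'fy': 295.16359441612195, 'cx': 250.4898993596934, 'cy': 195.80424468553545, 'position': array([ 0.4317, -0.0649,  0.2236]), 'attitude': array([-0.3248, -0.0818,  0.4749])}
knob_grip [245.7 267.5] 0.97 [ 0.4684 -0.1401  0.093 ]
pawl [251.6 202.9] 0.6 [ 0.4606 -0.1183  0.06  ]
pin [222.9 157.4] 0.84 [ 0.4339 -0.1039  0.05  ]
stop_foot [190.8 178.2] 0.87 [ 0.4221 -0.1244  0.05  ]
jar [351.8  43.6] 0.96 [ 0.4783 -0.004   0.    ]
yaw deg 27.4033014685563
```

View pics/w8c.png

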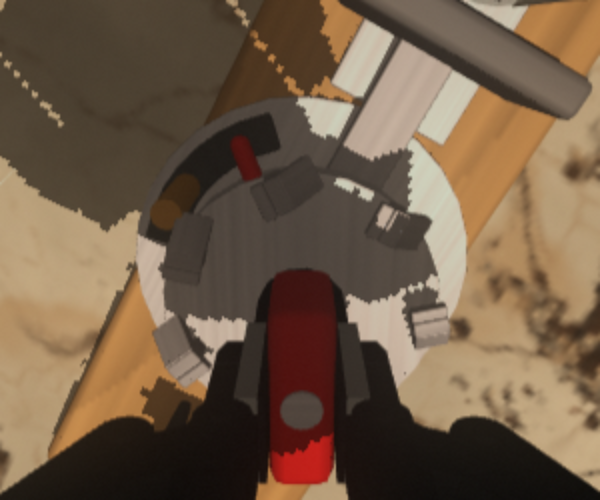

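Request:
{"fn": "step_arm", "kwargs": {"moves": [[[0, 0, 0], [-1.2, 0, 0], 0], [[0, 0, 0], [-2.4, 0, 0], 0], [[0, 0, 0], [-3.6, 0, 0], 0], [[0, 0, 0], [-4.8, 0, 0], 0], [[0, 0, 0], [-6, 0, 0], 0], [[0, 0, 0], [-7.2, 0, 0], 0], [[0, 0, 0], [-8.4, 0, 0], 0], [[0, 0, 0], [-9.6, 0, 0], 0], [[0, 0, 0], [-10.8, 0, 0], 0], [[0, 0, 0], [-12, 0, 0], 0]]}}

```text
t: 18.0
tool_pos: [0.4705, -0.139, 0.0988]
tool_rot: [-0.54, 1.502, 0.539]
contact_force: [0.8, 1.9, -2.6]
opening: 0.0153
```

```bash
python3 m.py .7; python3 - <<'E'
from h import *
im=cams.get_image('wrist')
cv2.imwrite('pics/w9.png',cv2.resize(im['pixels'][80:330,100:400],(600,500)))
E
```

```text
t 18.0 tcp [ 0.4705 -0.139   0.0988] toolx [ 0.0011  0.     -1.    ] toolz [0.7713 0.6364 0.0008] F [ 0.8496  1.8946 -2.5599] M [ 0.3599 -0.1776 -0.149 ] open 0.0153 q6 -1.129
MOVE [ 0.13 -0.03 -0.05] [-0.58  0.05  0.04]
yaw deg 39.5253581296401
```

View pics/w9.png

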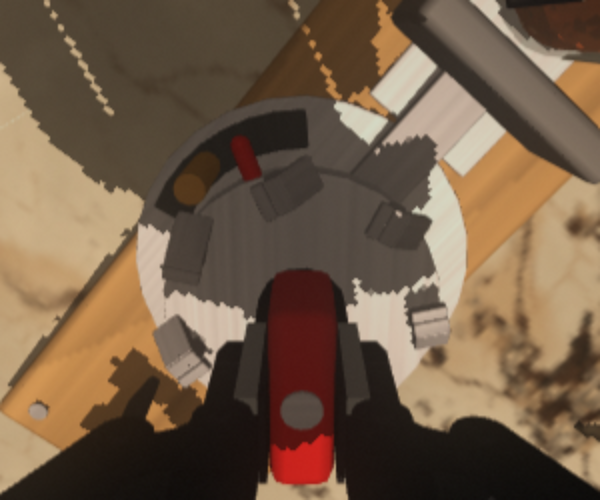

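Request:
{"fn": "step_arm", "kwargs": {"moves": [[[0, 0, 0], [-0.5, 0, 0], 0], [[0, 0, 0], [-1, 0, 0], 0], [[0, 0, 0], [-1.5, 0, 0], 0], [[0, 0, 0], [-2, 0, 0], 0], [[0, 0, 0], [-2.5, 0, 0], 0], [[0, 0, 0], [-3, 0, 0], 0], [[0, 0, 0], [-3.5, 0, 0], 0], [[0, 0, 0], [-4, 0, 0], 0], [[0, 0, 0], [-4.5, 0, 0], 0], [[0, 0, 0], [-5, 0, 0], 0]]}}

```text
t: 18.88
tool_pos: [0.4706, -0.1389, 0.0988]
tool_rot: [-0.609, 1.483, 0.608]
contact_force: [1.5, 0.6, -3.2]
opening: 0.0157
```

```bash
python3 m.py .7
```

```text
t 18.88 tcp [ 0.4706 -0.1389  0.0988] toolx [ 0.0012  0.     -1.    ] toolz [0.7119 0.7023 0.0009] F [ 1.5151  0.6315 -3.1681] M [ 0.4434 -0.2035 -0.1033] open 0.0157 q6 -1.218
MOVE [ 0.13 -0.02 -0.06] [4.5  0.05 0.04]
yaw deg 44.609701555062884
```

Now small steps of 2°.

Request:
{"fn": "step_arm", "kwargs": {"moves": [[[0, 0, 0], [-0.2, 0, 0], 0], [[0, 0, 0], [-0.4, 0, 0], 0], [[0, 0, 0], [-0.6, 0, 0], 0], [[0, 0, 0], [-0.8, 0, 0], 0], [[0, 0, 0], [-1, 0, 0], 0], [[0, 0, 0], [-1.2, 0, 0], 0], [[0, 0, 0], [-1.4, 0, 0], 0], [[0, 0, 0], [-1.6, 0, 0], 0], [[0, 0, 0], [-1.8, 0, 0], 0], [[0, 0, 0], [-2, 0, 0], 0]]}}

```text
t: 19.72
tool_pos: [0.4706, -0.1389, 0.0988]
tool_rot: [-0.636, 1.474, 0.635]
contact_force: [2.3, 1.2, -3.4]
opening: 0.0158
```

```bash
python3 m.py .7
```

```text
t 19.72 tcp [ 0.4706 -0.1389  0.0988] toolx [ 0.0012  0.0001 -1.    ] toolz [0.6868 0.7269 0.0009] F [ 2.3122  1.1514 -3.4233] M [ 0.3731 -0.2446 -0.134 ] open 0.0158 q6 -1.253
MOVE [ 0.13 -0.02 -0.06] [6.52 0.05 0.05]
yaw deg 46.62638264417442
```

Request:
{"fn": "step_arm", "kwargs": {"moves": [[[0, 0, 0], [-0.2, 0, 0], 0], [[0, 0, 0], [-0.4, 0, 0], 0], [[0, 0, 0], [-0.6, 0, 0], 0], [[0, 0, 0], [-0.8, 0, 0], 0], [[0, 0, 0], [-1, 0, 0], 0], [[0, 0, 0], [-1.2, 0, 0], 0], [[0, 0, 0], [-1.4, 0, 0], 0], [[0, 0, 0], [-1.6, 0, 0], 0], [[0, 0, 0], [-1.8, 0, 0], 0], [[0, 0, 0], [-2, 0, 0], 0]]}}

```text
t: 20.55
tool_pos: [0.4706, -0.1389, 0.0988]
tool_rot: [-0.663, 1.466, 0.663]
contact_force: [2.0, 1.7, -2.9]
opening: 0.0154
```

```bash
python3 m.py .7
```

```text
t 20.55 tcp [ 0.4706 -0.1389  0.0988] toolx [ 0.0012  0.0001 -1.    ] toolz [0.6607 0.7507 0.0009] F [ 2.0008  1.6613 -2.8738] M [ 0.3429 -0.2479 -0.0859] open 0.0154 q6 -1.289
MOVE [ 0.13 -0.02 -0.06] [8.54 0.05 0.05]
yaw deg 48.64866241252399
```

Request:
{"fn": "step_arm", "kwargs": {"moves": [[[0, 0, 0], [-0.2, 0, 0], 0], [[0, 0, 0], [-0.4, 0, 0], 0], [[0, 0, 0], [-0.6, 0, 0], 0], [[0, 0, 0], [-0.8, 0, 0], 0], [[0, 0, 0], [-0.9, 0, 0], 0], [[0, 0, 0], [-1, 0, 0], 0], [[0, 0, 0], [-1.1, 0, 0], 0], [[0, 0, 0], [-1.2, 0, 0], 0], [[0, 0, 0], [-1.3, 0, 0], 0], [[0, 0, 0], [-1.4, 0, 0], 0]]}}

```text
t: 21.38
tool_pos: [0.4705, -0.1389, 0.0988]
tool_rot: [-0.682, 1.46, 0.682]
contact_force: [1.9, 1.4, -2.6]
opening: 0.0159
```

```bash
python3 m.py .7
```

```text
t 21.38 tcp [ 0.4705 -0.1389  0.0988] toolx [ 0.0012  0.0001 -1.    ] toolz [0.642  0.7667 0.0009] F [ 1.9103  1.4258 -2.5583] M [ 0.4039 -0.2265 -0.093 ] open 0.0159 q6 -1.313
MOVE [ 0.13 -0.02 -0.06] [9.95 0.05 0.04]
yaw deg 50.05964669742774
```

Request:
{"fn": "step_arm", "kwargs": {"moves": [[[0, 0, 0], [-0.2, 0, 0], 0], [[0, 0, 0], [-0.4, 0, 0], 0], [[0, 0, 0], [-0.6, 0, 0], 0], [[0, 0, 0], [-0.8, 0, 0], 0], [[0, 0, 0], [-0.9, 0, 0], 0], [[0, 0, 0], [-1, 0, 0], 0], [[0, 0, 0], [-1.1, 0, 0], 0], [[0, 0, 0], [-1.2, 0, 0], 0], [[0, 0, 0], [-1.3, 0, 0], 0], [[0, 0, 0], [-1.4, 0, 0], 0]]}}

```text
t: 22.22
tool_pos: [0.4705, -0.1388, 0.0987]
tool_rot: [-0.701, 1.454, 0.701]
contact_force: [1.2, 1.6, -3.6]
opening: 0.0155
```

```bash
python3 m.py .7; python3 - <<'E'
from h import *
im=cams.get_image('wrist')
cv2.imwrite('pics/w10.png',cv2.resize(im['pixels'][80:330,100:400],(600,500)))
E
```

```text
t 22.22 tcp [ 0.4705 -0.1388  0.0987] toolx [ 0.0012  0.0003 -1.    ] toolz [0.6231 0.7821 0.0009] F [ 1.1912  1.6182 -3.5649] M [ 0.4679 -0.2539 -0.2788] open 0.0155 q6 -1.338
MOVE [ 0.12 -0.02 -0.07] [11.35  0.06  0.04]
yaw deg 51.457834670442764
```

View pics/w10.png

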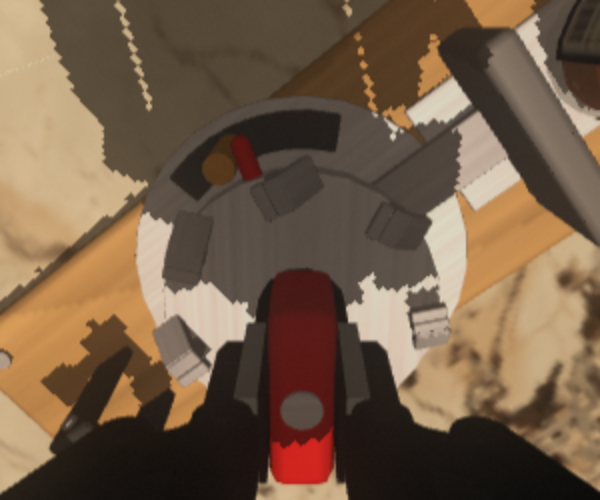

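Request:
{"fn": "step_arm", "kwargs": {"moves": [[[0, 0, 0], [-0.1, 0, 0], 0], [[0, 0, 0], [-0.2, 0, 0], 0], [[0, 0, 0], [-0.3, 0, 0], 0], [[0, 0, 0], [-0.3, 0, 0], 0], [[0, 0, 0], [-0.3, 0, 0], 0], [[0, 0, 0], [-0.3, 0, 0], 0], [[0, 0, 0], [-0.3, 0, 0], 0], [[0, 0, 0], [-0.3, 0, 0], 0], [[0, 0, 0], [-0.3, 0, 0], 0], [[0, 0, 0], [-0.3, 0, 0], 0]]}}

```text
t: 23.1
tool_pos: [0.4706, -0.1389, 0.0988]
tool_rot: [-0.705, 1.452, 0.705]
contact_force: [1.5, 2.5, -3.4]
opening: 0.0155
```

```bash
python3 m.py .7
```

```text
t 23.1 tcp [ 0.4706 -0.1389  0.0988] toolx [ 0.0013  0.0003 -1.    ] toolz [0.619  0.7854 0.001 ] F [ 1.5008  2.5217 -3.4463] M [ 0.5331 -0.1963 -0.312 ] open 0.0155 q6 -1.343
MOVE [ 0.13 -0.02 -0.07] [11.65  0.06  0.04]
yaw deg 51.75818099542666
```

Request:
{"fn": "step_arm", "kwargs": {"moves": [[[0, 0, 0], [-0.1, 0, 0], 0], [[0, 0, 0], [-0.2, 0, 0], 0], [[0, 0, 0], [-0.3, 0, 0], 0], [[0, 0, 0], [-0.4, 0, 0], 0], [[0, 0, 0], [-0.4, 0, 0], 0], [[0, 0, 0], [-0.4, 0, 0], 0], [[0, 0, 0], [-0.4, 0, 0], 0], [[0, 0, 0], [-0.4, 0, 0], 0], [[0, 0, 0], [-0.4, 0, 0], 0], [[0, 0, 0], [-0.4, 0, 0], 0]]}}

```text
t: 23.93
tool_pos: [0.4706, -0.1389, 0.0988]
tool_rot: [-0.71, 1.45, 0.71]
contact_force: [1.5, 2.5, -3.5]
opening: 0.0153
```

```bash
python3 m.py .7
```

```text
t 23.93 tcp [ 0.4706 -0.1389  0.0988] toolx [ 0.0013  0.0003 -1.    ] toolz [0.6135 0.7897 0.001 ] F [ 1.4552  2.4836 -3.5096] M [ 0.477  -0.2033 -0.4913] open 0.0153 q6 -1.35
MOVE [ 0.13 -0.02 -0.07] [12.05  0.06  0.04]
yaw deg 52.15389683461487
```

Request:
{"fn": "step_arm", "kwargs": {"moves": [[[0, 0, 0], [0, 0, 0], 0.15], [[0, 0, 0], [0, 0, 0], 0.3], [[0, 0, 0], [0, 0, 0], 0.5], [[0, 0, 0], [0, 0, 0], 0.5], [[-1, 0, 0], [0, 0, 0], 0.5], [[-3, 0, 0], [0, 0, 0], 0.5], [[-6, 0, 0], [0, 0, 0], 0.5], [[-9, 0, 0], [0, 0, 0], 0.5], [[-12, 0, 0], [0, 0, 0], 0.5], [[-12, 0, 0], [0, 0, 0], 0.5]]}}

```text
t: 24.77
tool_pos: [0.4738, -0.1406, 0.2277]
tool_rot: [-0.719, 1.442, 0.7]
contact_force: [0.5, -0.7, 1.0]
opening: 0.0426
```

```bash
sed "s/^go.*/go([.4703,-.1391,.0987],.8)/" w.py > w_.py; python3 w_.py w11
```

```text
t 24.77 tcp [ 0.4738 -0.1406  0.2277] toolx [ 0.0136 -0.006  -0.9999] toolz [0.6132 0.7899 0.0035] F [ 0.4889 -0.6924  0.954 ] M [-0.0461 -0.0787  0.0299] open 0.0426 q6 -1.35
MOVE [12.89  0.55 -0.14] [6.34 0.25 0.81]
{'fx': 295.16359441612195, 'fy': 295.16359441612195, 'cx': 250.4898993596934, 'cy': 195.80424468553545, 'position': array([ 0.4058, -0.0887,  0.3513]), 'attitude': array([-0.3196, -0.162 ,  0.9011])}
knob_grip [247.5 185.4] 0.79 [ 0.4705 -0.1408  0.093 ]
pawl_grip [161.  245.3] 0.95 [ 0.4684 -0.2503  0.087 ]
pawl [184.9 220.9] 0.62 [ 0.469  -0.2257  0.06  ]
pin [232.  125.4] 0.66 [ 0.4222 -0.123   0.05  ]
stop_foot [346.1  92.6] 0.73 [ 0.4656 -0.0165  0.05  ]
stop_foot [235.5 130.1] 0.66 [ 0.4279 -0.1231  0.05  ]
jar [232.1 126.7] 0.23 [ 0.4261 -0.1295  0.    ]
```

View pics/w11.png

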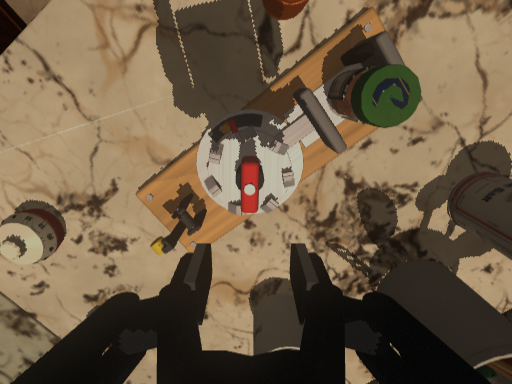

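```bash
python3 -c "
from station import ctrl
print(ctrl.finish_job())"
```

```text
the job is handed in; nothing more can be done
None
```

I opened the clamp and handed the job in at about 25 s. No verdict was reported.

- **Unhooking:** I turned the wheel about 0.2 rad clockwise with the knob. The pawl's first lift showed a pull of about 6 N. That force reversed when I tilted the tool along with it, so it came from the twist of the grip, not from the hook.
- **Pawl:** I swung it over to about 1.5 rad and released it. It then fell back to rest off the wheel, and two later wrist pictures showed it still lying back.
- **Wheel:** I turned it about 65° anticlockwise. The knob moment then rose from about 0.12 N m (drag) to about 0.49 N m, which I estimate as 7 N on the post (at most 12 N allowed). I then let go and raised the arm clear.
- **Last picture:** the pin is at the post, close to the foot's middle. The jar is standing between the jaws, and the robot touches nothing. The mug and timer look untouched. The lemon and tin were not measured again, though no move came near them.
- **Checks that disagreed:** in the last picture the finder's best guess for the stop foot was wrong, landing on the jar side. Its second guess agreed with the earlier measurements to about 6 mm. The picture taken from the side after the pawl release was blocked by the arm.
- **Pictures:** I viewed 13, three over the budget of 10.

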